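# Index the scribing table to its next hole

## Task

The line at this station is scribed, so bring the glass blank round for the next one: with a fingertip press the red indexing plunger right in, and keeping it pressed swing the table clockwise (seen from above) to the very next hole, then let the plunger spring fully home in it and take the hand away. Only push: pick nothing up, do not touch the glass, and leave the things lying round about where they are.

Things in the scene. Friction and masses are not known exactly. Their poses are not given: they have to be found in the camera images.
- plunger_top (a point): centre of the flat top of the indexing plunger: a red mushroom button 32 mm in diameter, 8 mm thick, standing on a steel shank on the table's dark index arm (arm top 60 mm above the bench, button top 83.5 mm when home and 72.5 mm fully in). It is pressed straight down and rides with the table on a circle of 100 mm radius about table_axis.
- plunger (a joint): travel of the plunger, m: 0 = fully home (up), its pin standing in a hole of the base; 0.011 = fully in. The spring pushes it up: about 5 N to start it, 10 N at the stop. The pin has left the hole from 0.009 on and only then can the table turn; its nose is round, so on release the spring draws it into a hole that it is within about 3 mm of.
- index_table (a joint): angle of the table, rad: 0 at the start, growing clockwise seen from above. The 12 holes are 0.5236 rad (30 degrees) apart, so the next hole is at 0.5236 (the locked pin has a play of about 0.015 either way). When the plunger is pressed in it turns easily (about 1 N at the button): the friction of a fingertip that presses the button carries it round.
- table_axis (a point): point on the table's vertical axis of rotation, at the height of its top face (60 mm above the bench). The table is a steel disc 152 mm in diameter on a grey fixed round base 250 mm in diameter and 40 mm high; opposite the start position of the index arm a scriber stand 130 mm high is bolted to the base, its post 152 mm from the axis and its point 58 mm from the axis, 86 mm up.
- next_hole (a point): centre of the next hole (dark, 14 mm in diameter) in the top of the fixed base, 40 mm above the bench and 100 mm from the axis, 30 degrees clockwise from the plunger's start. The plunger must end straight above it. The dark ring with 12 such holes shows round the table.
- blank_center (a point): centre of the blue glass blank, a disc 82 mm in diameter and 36 mm high that sits loose in the black cork-lined cup in the middle of the table, its top 99 mm above the bench. It turns with the table; not to be touched.
- frit_jar_mid (a point): bystander: green glass jar with a steel lid, 50 mm in diameter, 66 mm high; the point is half-way up
- bead_dish_mid (a point): bystander: white ceramic bowl 72 mm in diameter, 32 mm high; the point is half-way up
- paddle_mid (a point): bystander: black graphite paddle with a wooden handle, about 195 mm long (x axis along it, handle to -x), 48 mm wide and 18 mm high, lying flat; the point is on its middle line, 9 mm up
- rake_mid (a point): bystander: brown wooden-handled steel rake pick, about 180 mm long (x axis along it, handle to -x), 16 mm high, lying flat; the point is 8 mm up, near the front end of the handle
Not all that is in view belongs to the job. There is more than one size of the part that bears blank_center; the job needs the smallest.

How it is judged:
By the outcome, as a careful person would: the job done as asked, in the order asked, and still so for the second after the job is handed in, with the robot touching nothing.
It also fails if it takes over 45 s, if anything falls off the work surface, if the arm or the gripper's body presses on something with over 40 N, if the wrist force passes 120 N, or if a joint passes its speed limit or range.

## Robot

A 6-joint arm with a two-finger parallel gripper is mounted at the origin on the work surface. World frame = base frame: x ahead of the robot, y to its left, z up, the work surface at z = 0. Lengths are in m, angles in rad, forces in N, time in s.
With the tool pointing down it reaches from about 0.35 to 0.95 m from the base axis. Payload 17.4 kg.
Tool frame: the origin (TCP) lies midway between the tips of the shut fingers; the grasp point (between the pads) lies manip.grasp_offset behind it (manip.grasp_offset is the distance from the TCP to the grasp point, in m); z points along the fingers, y is the line along which they close (so a half turn about z gives the same grasp; the last joint's range is limited). The gripper opens to 93 mm and grips with 3 to 60 N. Pads are 15 mm wide; open, the fingers measure 128 mm over their backs; the gripper's body (75 mm by 188 mm) begins 65 mm behind the grasp point.
Start: joints at [-1.162, 0.116, 1.442, -0, 1.584, -0.038], TCP at [0.292, -0.609, 0.219] pointing down, gripper open.
Joint ranges: [-2.83, 2.83], [-0.83, 2.19], [0.07, 2.5], [-1.14, 4.28], [0.01, 3], [-2.97, 2.97]. Speed limits (rad/s): [1.89, 1.89, 2.22, 3.14, 3.14, 3.14].

## Interface

Orientations are given as a unit quaternion [x, y, z, w].
In Python, from plant import manip, vision, job gives the robot as it stands. The module is installed in compiled form; this text tells all that it offers.
- The arm moves only by the tool send_rows, never from a script. Its argument "steps" is text: rows parted by semicolons, each of 6 numbers parted by spaces: the shift along the tool's x, y, z in cm, then the turn, a rotation vector about the tool's x, y, z in rad. A call has 1 to 12 rows; each row shifts and turns the commanded pose from where the row before left it, along the tool's axes as they then stand; what a row does not reach is not made up. A row lasts 1/8 s, in which the tool goes at most 62.5 mm and 10.7 degrees, less where a joint would pass 70% of its speed; a pose out of reach is approached as far as the arm can. A call is refused whole if a number of a shift passes 6.25 or a number of a turn 0.188, either way. A call with a gripper value outside its range is refused whole. "hand" is the finger opening in cm, from 0 to 9.3, set as the call begins (left out, the last holds). The fingers move at their own pace and stop on an object; "newtons" is the grip in N (left out, the last holds). Time passes only in rows, so rows that do not move let the fingers close. It gives the time, the measured TCP pose, the force, the opening and the grip force at its end, in the units of the state.
- manip.get_state(): the state, without advancing time (a new reading comes with each control period).
- vision.snapshot(name): name is "side" or "top"; returns a dict with "color" (400x640x3 uint8, red, green, blue), "fov_y" (degrees; the focal length in pixels is half the picture's height over the tangent of half this angle, whatever the lens; pixels are square), "cx", "cy" (the principal point, pixels), "dist_coeffs" ([k1, k2, p1, p2, k3] as OpenCV has them; the pictures are not rectified), "T" (4x4, takes a point from camera to world coordinates). Camera axes: x right, y down, z forward; pixel columns grow to the right and rows downward; lengths in m; the calibration is good to about 2 mm. A picture is of the moment at which its call begins. There is no depth.
- job.finish_job(): hands the job in; it is judged then, once.
The state is a dict: "time_s": time; "qpos": joint angles; "qvel": joint speeds; "joint_efforts": joint torques, N m; "ee_pos": TCP position; "tool_rot": TCP orientation; "ft_force": force on the tool from outside, world axes, zero at the start; "wrist_torque": the same for the moment, N m; "width": opening from 0.0 (shut) to 1.0 (fully open); "grasp_force": force on a finger pad.
Only numpy, scipy, OpenCV 4.12 (cv2) and the standard library are available. Lean on these libraries where they do the work, as an engineer would, in place of code of your own. Each camera call takes 0.05 s, during which the arm holds its last target. There are 200 camera calls.

## Working session

There is one attempt and no reset: what is moved stays moved. The work goes in short steps, Python scripts to look and compute and a tool call to move; the robot and the scene stay as the last step left them, time stands still between calls to the robot, and variables do not carry over. Pictures are saved under pics/ and viewed, at most 10 in all, crops included, and the job is handed in when it is done.

Besides the shell and the picture viewer there is one more tool, called after "Request:" as name(argument=value, ...) on one line, values as JSON. send_rows: Moves the arm, as the interface text tells. Its arguments: {"type":"object","properties":{"steps":{"type":"string"},"hand":{"type":"number"},"newtons":{"type":"number"}},"required":["steps"]}

```bash
mkdir -p pics
cat > h.py <<'E'
import numpy as np, cv2
from plant import manip, vision, job
def snap(n,f=None):
    s=vision.snapshot(n)
    if f: cv2.imwrite('pics/'+f,s['color'][:,:,::-1])
    return s
def K(s):
    f=200/np.tan(np.radians(s['fov_y'])/2); return np.array([[f,0,s['cx']],[0,f,s['cy']],[0,0,1.]])
def px2w(s,uv,z):
    p=cv2.undistortPoints(np.array([[uv]],float),K(s),np.array(s['dist_coeffs'],float))[0,0]
    T=np.array(s['T']); d=T[:3,:3]@np.array([p[0],p[1],1]); o=T[:3,3]
    return o+d*(z-o[2])/d[2]
def w2px(s,P):
    T=np.linalg.inv(np.array(s['T'])); 
    return cv2.projectPoints(np.atleast_2d(np.array(P,float)),cv2.Rodrigues(T[:3,:3])[0],T[:3,3],K(s),np.array(s['dist_coeffs'],float))[0][:,0]
E
python3 - <<'E'
from h import *
a=snap('top','t1.png');b=snap('side','s1.png')
print(np.round(a['T'],3),np.round(b['T'],3),a['fov_y'],b['fov_y'],manip.grasp_offset)
print(manip.get_state())
E
```

```text
[[-0.018 -0.997  0.075  0.496]
 [-1.     0.018 -0.004  0.051]
 [ 0.002 -0.075 -0.997  1.002]
 [ 0.     0.     0.     1.   ]] [[ 0.998 -0.04   0.047  0.535]
 [-0.062 -0.603  0.795 -0.771]
 [-0.003 -0.797 -0.605  0.7  ]
 [ 0.     0.     0.     1.   ]] 54.804008332364624 54.36579999467696 0.0188
{'time_s': 0.1, 'qpos': array([-1.16181131e+00,  1.16446177e-01,  1.44219046e+00,  5.13677072e-06,
        1.58398996e+00, -3.78179556e-02]), 'qvel': array([ 0.00046902, -0.00159506, -0.00300755, -0.0007468 , -0.00069388,
       -0.00014722]), 'joint_efforts': array([ 4.21047051e-03, -7.22891665e+01, -6.23865581e+01,  7.83018116e-02,
        2.27583584e-02, -4.26615918e-05]), 'ee_pos': array([ 0.29156895, -0.608583  ,  0.21797847]), 'tool_rot': array([ 9.75149363e-01,  2.21547856e-01, -9.28672767e-05, -5.08566933e-04]), 'ft_force': array([ 0.96019415, -0.44380815, -0.25277838]), 'wrist_torque': array([-0.00023579,  0.00385377, -0.06054139]), 'grasp_force': 0.0, 'width': 0.9982110906815405}
```

View pics/t1.png

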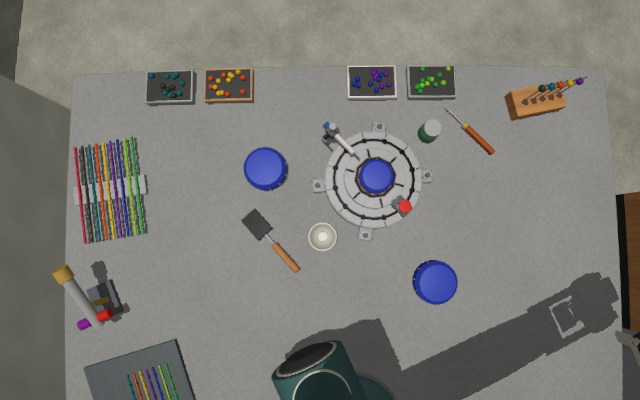

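View pics/s1.png

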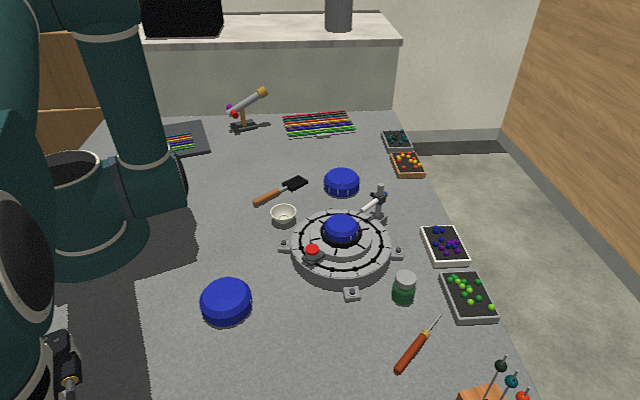

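The top view shows the base centred near (375,178), the red button near (405,207), and the scriber stand opposite at (330,130). Next I'll look at enlarged crops to get accurate pixel positions.

Run:
```python
from h import *
for n,(x,y,w,h) in dict(top=(310,110,130,135),side=(280,180,130,125)).items():
    s=snap(n); im=s['color'][:,:,::-1]
    hsv=cv2.cvtColor(im,cv2.COLOR_BGR2HSV)
    m=((hsv[...,0]<8)|(hsv[...,0]>172))&(hsv[...,1]>150)&(hsv[...,2]>70); q=np.zeros_like(m); q[y:y+h,x:x+w]=1; m&=q
    vs,us=np.nonzero(m); print(n,us.mean(),vs.mean(),us.min(),us.max(),vs.min(),vs.max(),len(us)); print(px2w(s,(us.mean(),vs.mean()),.0815))
    c=cv2.resize(im[y:y+h,x:x+w],None,fx=4.4,fy=4.4,interpolation=cv2.INTER_CUBIC); cv2.imwrite(f'pics/c_{n}.png',c)
```

```text
top 404.4765625 205.9765625 399 410 200 212 128
[ 0.55586108 -0.14336428  0.0815    ]
side 311.76229508196724 248.95901639344262 305 318 244 254 122
[ 0.55948816 -0.14643427  0.0815    ]
```

View pics/c_top.png

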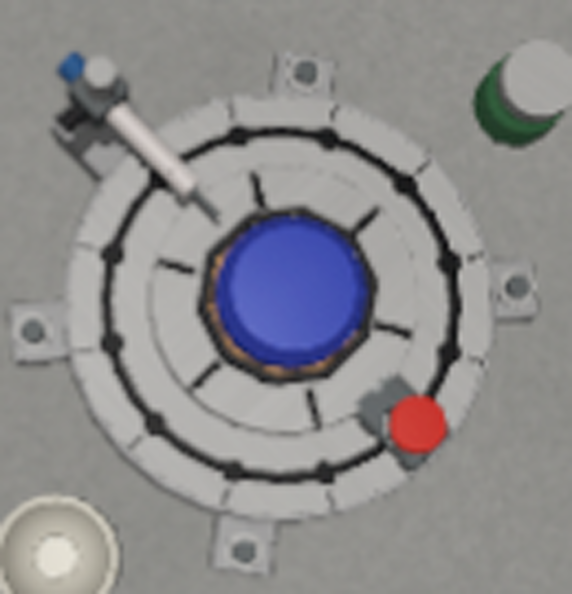

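View pics/c_side.png

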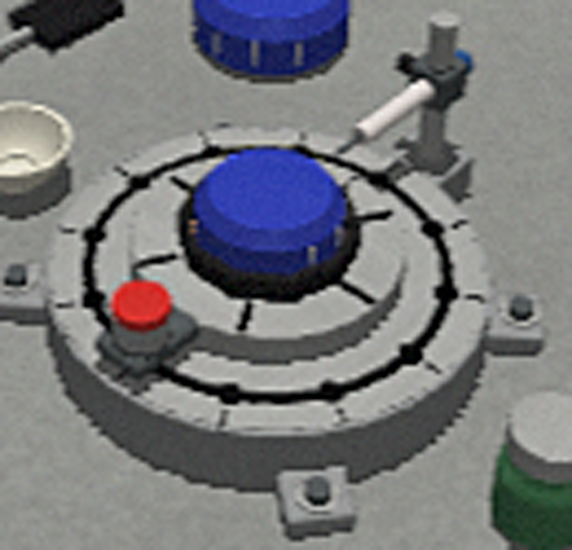

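Run:
```python
from h import *
from scipy.optimize import least_squares
H=dict(top=((310,110),[(449,352),(449,263),(405,184),(329,140),(238,136),(112,255),(112,343),(155,424),(234,470),(325,472)]),
side=((280,180),[(141,183),(92,234),(93,298),(230,392),(331,391),(411,353),(446,292),(432,229),(380,180)]))
R=dict(top=(404.48,205.98),side=(311.76,248.96))
for n,(o,L) in H.items():
    s=snap(n); P=np.array([px2w(s,(o[0]+(a+.5)/4.4-.5,o[1]+(b+.5)/4.4-.5),.04)[:2] for a,b in L])
    def res(p):
        d=P-p[:2]; a=np.arctan2(d[:,1],d[:,0])-p[2]; k=np.round(a/(np.pi/6))*np.pi/6+p[2]
        return (P-p[:2]-.1*np.c_[np.cos(k),np.sin(k)]).ravel()
    best=min((least_squares(res,[*P.mean(0),t]) for t in np.linspace(0,.5,6)),key=lambda r:r.cost); p=best.x
    b=px2w(s,R[n],.0825 if n=='top' else .081); d=b[:2]-p[:2]
    print(n,p[:2],np.degrees(p[2]),'rms mm',1e3*np.sqrt(np.mean(best.fun**2)),'button',b[:2],np.hypot(*d),np.degrees(np.arctan2(d[1],d[0])))
```

```text
top [ 0.62930341 -0.07619621] 12.674382851699958 rms mm 0.42346250737251984 button [ 0.55578718 -0.14316136] 0.0994432843603723 -137.6699456370539
side [ 0.63286003 -0.07580574] 12.572340455746223 rms mm 0.7080685817194733 button [ 0.55950297 -0.14593215] 0.1014838497837193 -136.28984515029265
```

Request:
send_rows(steps="3.2 -2.2 0 0 0 0;3.2 -2.2 0 0 0 0;3.2 -2.2 0 0 0 0;3.2 -2.2 0 0 0 0;3.2 -2.2 0 0 0 0;3.2 -2.2 0 0 0 0;3.2 -2.2 0 0 0 0;3.2 -2.2 0 0 0 0;3.2 -2.2 0 0 0 0;3.2 -2.2 0 0 0 0;3 -2.1 0 0 0 -0.15;3 -2 0 0 0 -0.147", hand=0, newtons=10)

```text
time_s: 1.8
ee_pos: [0.5172, -0.2056, 0.2186]
tool_rot: [0.931, 0.366, 0.0, -0.0]
ft_force: [1.0, 0.8, -0.0]
width: 0.007
grasp_force: 0.0
```

```bash
cat >> h.py <<'E'
from scipy.spatial.transform import Rotation as Ro
def go(x,y,z,yaw):
    """tool-frame shift (cm) and turn (rad) to pose with tool down and tool x at yaw deg"""
    s=manip.get_state(); R=Ro.from_quat(s['tool_rot']); a=np.radians(yaw)
    G=Ro.from_matrix(np.array([[np.cos(a),np.sin(a),0],[np.sin(a),-np.cos(a),0],[0,0,-1]]))
    print('pos',s['ee_pos'].round(4),'t',s['time_s'],'F',s['ft_force'].round(2),'w',s['width'],'q',s['qpos'].round(2))
    print('shift cm',(100*R.inv().apply(np.array([x,y,z])-s['ee_pos'])).round(2),'turn',(R.inv()*G).as_rotvec().round(4))
E
python3 -c "
from h import *
go(.5574,-.1437,.12,42.6)"
```

```text
pos [ 0.5172 -0.2056  0.2186] t 1.8 F [ 0.96  0.78 -0.02] w 0.006547697694919382 q [-0.42 -0.14  1.7   0.    1.59  0.4 ]
shift cm [ 7.16 -1.8   9.86] turn [ 0.     -0.      0.0052]
```

Request:
send_rows(steps="2.4 -0.6 2 0 0 0.005;2.4 -0.6 2 0 0 0;2.36 -0.6 2 0 0 0;0 0 2 0 0 0;0 0 1.86 0 0 0;0 0 0 0 0 0;0 0 0 0 0 0")

```text
time_s: 2.68
ee_pos: [0.5575, -0.1458, 0.1208]
tool_rot: [0.933, 0.361, 0.0, 0.0]
ft_force: [-0.6, -0.1, 0.5]
width: 0.003
grasp_force: 0.0
```

Run:
```python
from h import *
go(.5574,-.1437,.09,42.6)
a=snap('top')['color'][:,:,::-1];b=snap('side')['color'][:,:,::-1]
c=[cv2.resize(i[y:y+130,x:x+130],(399,399),interpolation=cv2.INTER_CUBIC) for i,x,y in((a,330,120),(b,265,170))]
cv2.imwrite('pics/n1.png',np.hstack(c))
for n in('top','side'):
    print(w2px(snap(n),[manip.get_state()['ee_pos'],[.5574,-.1437,.0835]]))
```

```text
pos [ 0.5575 -0.1458  0.1208] t 2.675 F [-0.65 -0.11  0.52] w 0.0032186572077984974 q [-0.3  -0.06  1.78 -0.    1.42  0.53]
shift cm [ 0.13 -0.16  3.08] turn [ 0.0007 -0.0004 -0.0055]
[[408.94308113 203.98230524]
 [404.76754995 205.27561781]]
[[310.68931043 235.74072894]
 [310.75888565 247.49785545]]
```

View pics/n1.png

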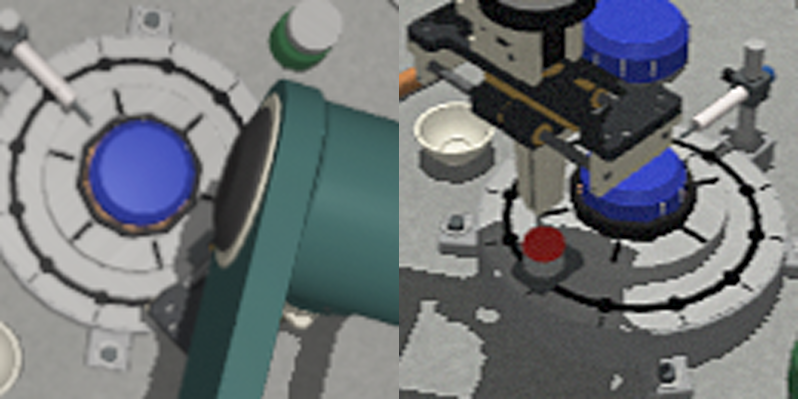

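The side view shows the shut fingertips directly above the red button, with the gripper body clear of the glass and scriber. I'll press down gradually.

Request:
send_rows(steps="0.06 -0.08 1 0 0 -0.005;0.06 -0.08 1 0 0 0;0 0 1 0 0 0;0 0 0.5 0 0 0;0 0 0.4 0 0 0;0 0 0.4 0 0 0;0 0 0 0 0 0;0 0 0 0 0 0")

```text
time_s: 3.88
ee_pos: [0.5575, -0.1435, 0.0778]
tool_rot: [0.932, 0.363, 0.0, 0.0]
ft_force: [-3.3, -2.5, 7.1]
width: 0.002
grasp_force: 3.4
```

Request:
send_rows(steps="0 0 0.2 0 0 0;0 0 0.2 0 0 0;0 0 0.2 0 0 0;0 0 0 0 0 0;0 0 0 0 0 0")

```text
time_s: 4.5
ee_pos: [0.558, -0.1439, 0.0727]
tool_rot: [0.932, 0.363, 0.001, 0.001]
ft_force: [-3.7, -3.1, 13.2]
width: 0.009
grasp_force: 6.2
```

Request:
send_rows(steps="0 0 0.05 0 0 0;0.003 -0.262 0 0 0 0.0262;0.003 -0.262 0 0 0 0.0262;0.003 -0.262 0 0 0 0.0262;0.003 -0.262 0 0 0 0.0262;0.003 -0.262 0 0 0 0.0262;0.003 -0.262 0 0 0 0.0262;0.003 -0.262 0 0 0 0.0262;0.003 -0.262 0 0 0 0.0262;0.003 -0.262 0 0 0 0.0262;0.003 -0.262 0 0 0 0.0262;0 0 0 0 0 0")

```text
time_s: 6.0
ee_pos: [0.5428, -0.1224, 0.0726]
tool_rot: [0.971, 0.238, 0.001, 0.001]
ft_force: [-6.2, -2.6, 18.0]
width: 0.004
grasp_force: 9.0
```

Run:
```python
from h import *
go(.5334,-.0978,.0725,12.6)
b=snap('side'); im=b['color'][:,:,::-1]
cv2.imwrite('pics/n2.png',cv2.resize(im[160:310,250:430],(720,600),interpolation=cv2.INTER_CUBIC))
s=manip.get_state()['ee_pos'];s[2]=.0705
print(w2px(b,[s,[.631-.1*np.cos(np.radians(27.4)),-.076-.1*np.sin(np.radians(27.4)),.0705]]))
hsv=cv2.cvtColor(im,cv2.COLOR_BGR2HSV)
m=((hsv[...,0]<8)|(hsv[...,0]>172))&(hsv[...,1]>150)&(hsv[...,2]>50); v,u=np.nonzero(m[180:300,270:400]); print(u.mean()+270,v.mean()+180,len(u))
```

```text
pos [ 0.5428 -0.1224  0.0726] t 6.0 F [-6.18 -2.6  17.96] w 0.004356303379869189 q [-0.27 -0.07  1.87 -0.    1.34  0.82]
shift cm [ 0.31 -2.62  0.01] turn [ 0.0022 -0.0015  0.2614]
[[304.06322285 245.35235416]
 [303.78598733 245.22244035]]
305.140350877193 249.28070175438597 57
```

View pics/n2.png

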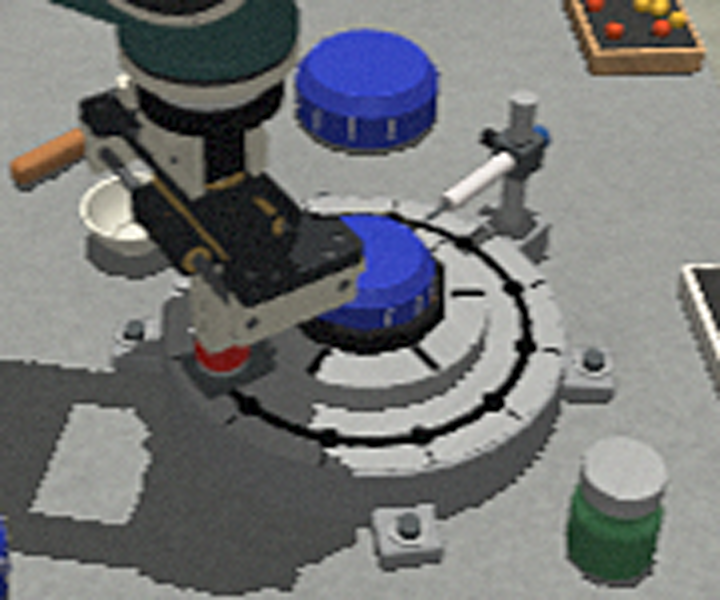

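The table has followed: the start hole is uncovered at (250,405) and the button is pressed at (222,355). I'll do the second half of the swing now.

Request:
send_rows(steps="0.003 -0.262 0 0 0 0.0262;0.003 -0.262 0 0 0 0.0262;0.003 -0.262 0 0 0 0.0262;0.003 -0.262 0 0 0 0.0262;0.003 -0.262 0 0 0 0.0262;0.003 -0.262 0 0 0 0.0262;0.003 -0.262 0 0 0 0.0262;0.003 -0.262 0 0 0 0.0262;0.003 -0.262 0 0 0 0.0262;0.003 -0.262 0 0 0 0.0262;0 0 0 0 0 0;0 0 0 0 0 0")

```text
time_s: 7.55
ee_pos: [0.5336, -0.0977, 0.0726]
tool_rot: [0.994, 0.11, 0.001, 0.001]
ft_force: [-9.2, -1.5, 19.7]
width: 0.005
grasp_force: 10.1
```

Run:
```python
from h import *
go(.5334,-.0978,.0725,12.6)
for n in ('side','top'):
    b=snap(n); im=b['color'][:,:,::-1]
    if n=='side': A=cv2.resize(im[200:280,270:350],(400,400),interpolation=cv2.INTER_CUBIC)
    else: A=np.hstack([A,cv2.resize(im[160:240,340:420],(400,400),interpolation=cv2.INTER_CUBIC)])
    print(n,w2px(b,[[.5334,-.0978,.0725],[.5334,-.0978,.0645],[.5334,-.0978,.06]]).round(1).tolist())
cv2.imwrite('pics/n3.png',A)
```

```text
pos [ 0.5336 -0.0977  0.0726] t 7.55 F [-9.19 -1.48 19.68] w 0.005316921292360823 q [-0.23 -0.1   1.9  -0.    1.34  1.12]
shift cm [-0.02  0.    0.01] turn [ 0.0014 -0.0012 -0.0001]
side [[299.7, 237.6], [299.8, 240.0], [299.8, 241.4]]
top [[385.3, 215.8], [384.8, 216.0], [384.5, 216.1]]
```

View pics/n3.png

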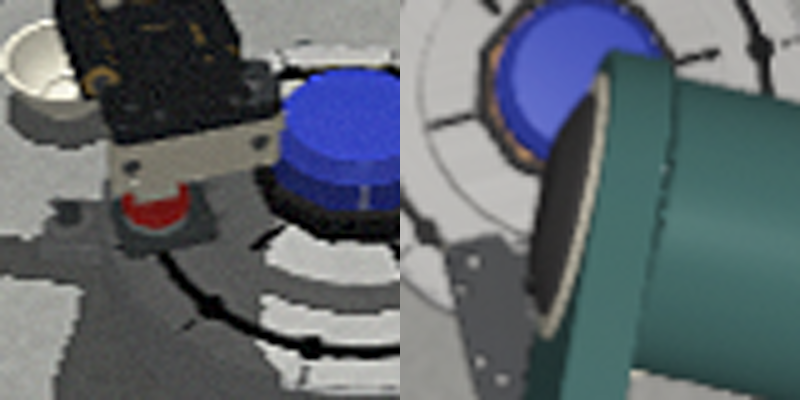

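The side view shows the button at x≈156 (crop), within about 1 mm of its predicted place above the next hole once the calibration bias is taken off. I'll release straight up, slowly.

Request:
send_rows(steps="0 0 -0.1 0 0 0;0 0 -0.1 0 0 0;0 0 -0.1 0 0 0;0 0 -0.1 0 0 0;0 0 -0.1 0 0 0;0 0 -0.1 0 0 0;0 0 0 0 0 0")

```text
time_s: 8.52
ee_pos: [0.5334, -0.0976, 0.0774]
tool_rot: [0.994, 0.11, 0.0, 0.0]
ft_force: [-2.9, -0.5, 6.9]
width: 0.005
grasp_force: 3.5
```

The plunger is still pushing up with 6.9 N at about 6 mm of travel, so the pin has entered the hole. I'll lift clear.

Request:
send_rows(steps="0 0 -0.2 0 0 0;0 0 -0.2 0 0 0;0 0 -0.2 0 0 0;0 0 -0.4 0 0 0;0 0 -1 0 0 0;0 0 -2 0 0 0;0 0 -4 0 0 0;0 0 -5 0 0 0;-4 3 0 0 0 0;-4 4 0 0 0 0;-4 4 0 0 0 0;-4 4 0 0 0 0")

```text
time_s: 10.02
ee_pos: [0.4086, -0.2799, 0.2082]
tool_rot: [0.994, 0.11, 0.001, 0.001]
ft_force: [1.0, -0.1, -0.4]
width: 0.006
grasp_force: 0.0
```

Request:
send_rows(steps="0 5 0 0 0 0;0 5 0 0 0 0;0 5 0 0 0 0;0 5 0 0 0 0;0 5 0 0 0 0;0 5 0 0 0 0;0 0 0 0 0 0;0 0 0 0 0 0")

```text
time_s: 11.02
ee_pos: [0.4751, -0.571, 0.2073]
tool_rot: [0.994, 0.11, 0.0, 0.0]
ft_force: [0.0, 0.6, -0.4]
width: 0.005
grasp_force: 0.0
```

Run:
```python
from h import *
go(.5334,-.0978,.2,12.6)
a=snap('top');b=snap('side');I=[]
for s,x,y in((a,310,110),(b,270,165)):
    im=s['color'][:,:,::-1]; hsv=cv2.cvtColor(im,cv2.COLOR_BGR2HSV)
    m=((hsv[...,0]<8)|(hsv[...,0]>172))&(hsv[...,1]>150)&(hsv[...,2]>60); v,u=np.nonzero(m[y:y+130,x:x+130]); u=u+x;v=v+y
    p=px2w(s,(u.mean(),v.mean()),.082)[:2]; print(u.mean(),v.mean(),p,len(u))
    for c in((.6293,-.0762),(.6329,-.0758)): print(np.degrees(np.arctan2(*(p-c)[::-1])))
    I.append(cv2.resize(im[y:y+130,x:x+130],(400,400),interpolation=cv2.INTER_CUBIC))
cv2.imwrite('pics/n4.png',np.hstack(I))
```

```text
pos [ 0.4751 -0.571   0.2073] t 11.025 F [ 0.03  0.58 -0.44] w 0.004576558305768465 q [-0.91  0.27  1.29  0.    1.59  0.44]
shift cm [ 16.   -44.91   0.73] turn [ 0.0001 -0.0002 -0.0001]
386.25384615384615 216.2923076923077 [ 0.53189501 -0.09861089] 130
-167.04291092440624
-167.27385765289966
nan nan [nan nan] 0
nan
nan<stdin>:7: RuntimeWarning: Mean of empty slice.
  ret = ret.dtype.type(ret / rcount)
```

View pics/n4.png

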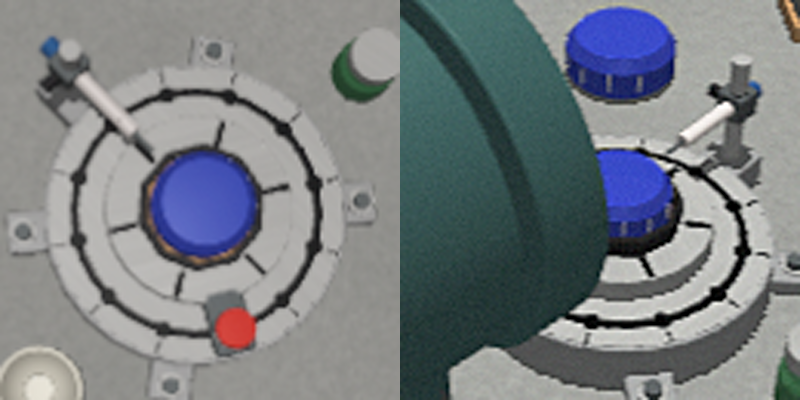

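The top view shows the button at crop (236,328), i.e. at -167°, about 29.4° clockwise from its start and seated over the next hole. Nothing else has moved and the hand is clear, so I'll hand in.

```bash
python3 -c "
from h import *
print(job.finish_job())"
```

```text
the job is handed in; nothing more can be done
None
```

The plunger was pressed in, the table swung about 30° clockwise to the next hole, and the plunger released there with the hand well clear; the job is handed in at about 11 s, and the plunger being fully home is inferred from its spring force and position, not seen directly.

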